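Shut the coffee corner

ROBOT

A 7-joint arm with a two-finger parallel gripper is mounted at the origin on the work surface. World frame = base frame: x ahead of the robot, y to its left, z up, the work surface at z = 0. Lengths are in m, angles in rad, forces in N, time in s.
With the tool pointing down it reaches from about 0.425 to 0.925 m from the base axis. Payload 6.8 kg.
Tool frame: the origin (TCP) lies midway between the tips of the shut fingers; the grasp point (between the pads) lies 19 mm behind it (bot.pinch_z is the distance from the TCP to the grasp point, in m); z points along the fingers, y is the line along which they close (so a half turn about z gives the same grasp; the last joint's range is limited). The gripper opens to 85 mm and grips with 20 to 120 N. Pads are 22 mm wide; open, the fingers measure 114 mm over their backs; the gripper's body (76 mm by 85 mm) begins 54 mm behind the grasp point. The pads swing forward as they close: fully open they stand 13 mm farther back than shut.
Start: joints at [1.191, 0.477, 0.022, 1.555, -0.011, 1.109, -0.083], TCP at [0.181, -0.65, 0.231] pointing down, gripper open.
Joint ranges: [-2.96, 2.96], [-0.34, 2.1], [-1.41, 1.46], [0.24, 2.44], [-1.37, 4.51], [0.17, 1.92], [-2.96, 2.96]. Speed limits (rad/s): [2.39, 2.39, 3.14, 3.14, 3.14, 3.14, 3.14].

INTERFACE

Orientations are given as a unit quaternion [w, x, y, z].
In Python, from station import bot, imaging gives the robot as it stands. The module is installed in compiled form; this text tells all that it offers.
- The arm moves only by the tool carry_out, never from a script. Its argument "targets" is a list of rows, each a list of 5 numbers: the shift along the tool's x, y, z in cm, then the turn about the tool's z in degrees, then the opening, from -1 (shut) to 1 (fully open). In form: [[x, y, z, yaw, gripper], ...]. A call has 1 to 12 rows; each row shifts and turns the commanded pose from where the row before left it, along the tool's axes as they then stand; what a row does not reach is not made up. A row lasts 1/10 s, in which the tool goes at most 50 mm and 8.59 degrees, less where a joint would pass 70% of its speed; a pose out of reach is approached as far as the arm can. A call is refused whole if a number of a shift passes 5 or a number of a turn 8.59, either way. A call with a gripper value outside its range is refused whole. The fingers move at their own pace and stop on an object; "force" is the grip in N (left out, the last holds). Time passes only in rows, so rows that do not move let the fingers close. It gives the time, the measured TCP pose, the force, the opening and the grip force at its end, in the units of the state.
- bot.get_obs(): the state, without advancing time (a new reading comes with each control period).
- imaging.read_camera(name): name is "scene" or "side" or "wrist"; returns the picture (420x560x3 uint8, red, green, blue); there is no depth.
- imaging.calibration(name): a dict with "fx", "fy", "cx", "cy" (pixels), "k1" (the pictures are not rectified: a ray, as slopes to the right and down, at radius r is drawn at 1 + k1 r^2 times it, then the intrinsics apply), "extrinsics" (4x4, takes a point from world to camera coordinates). Camera axes: x right, y up, looking along -z (the intrinsics and any distortion apply to the point x, -y, -z); pixel columns grow to the right and rows downward; lengths in m; the calibration is good to about 2 mm. A picture is of the moment at which its call begins: read the wrist's pose just before it. calibration takes no time and is no camera call; for the wrist camera it gives the pose at the moment of the call.
- bot.hand_in(): hands the job in; it is judged then, once.
The state is a dict: "t": time; "q": joint angles; "joint_vel": joint speeds; "joint_torque": joint torques, N m; "eef_pos": TCP position; "tool_rot": TCP orientation; "contact_force": force on the tool from outside, world axes, zero at the start; "torque": the same for the moment, N m; "gripper_width": opening from 0.0 (shut) to 1.0 (fully open); "grasp_force": force on a finger pad.
Only numpy, scipy, OpenCV 4.12 (cv2) and the standard library are available. Lean on these libraries where they do the work, as an engineer would, in place of code of your own. Each camera call takes 0.05 s, during which the arm holds its last target. There are 200 camera calls.

TASK

The coffee corner has been left open: push both drawers of the coffee-pod chest fully shut with the fingertips, and press the lid of the wooden tea box down until it is fully closed. Do not grasp or lift anything, and leave the tea box, the mug, the jar and the tin standing where they are.

Things in the scene. Friction and masses are not known exactly. Their poses are not given: they have to be found in the camera images.
- chest: low coffee-pod chest, dark steel, fixed to the counter: 260 deep, 270 wide, 100 high, with two wooden drawers side by side. Origin on the counter, under the middle of its front opening; x points into the chest (away from the robot), y to its left, z up. The drawers slide out along -x.
- drawer_left (a joint): opening of the left (+y) drawer, filled with white pods with green foil tops, in m: 0 = shut, 0.15 = fully out. Stays where it is left; about 2 N moves it
- drawer_right (a joint): opening of the right (-y) drawer, filled with white pods with copper-brown foil tops, in m: 0 = shut, 0.15 = fully out. Stays where it is left; about 2 N moves it
- drawer_left_front (a point): middle of the outer face of the left drawer's flat wooden front, which is 125 wide, 86 high (from 8 to 94 above the counter) and 12 thick, with a painted-on dark mark and no knob. Moves with the drawer; axes as the chest's, the push to shut is along +x. When shut it lies 12 before the chest's origin in x, 64.5 to its left, 50 above the counter
- drawer_right_front (a point): middle of the outer face of the right drawer's wooden front, the same size. When shut it lies 12 before the chest's origin in x, 64.5 to its right, 50 above the counter
- tea_box: loose dark wooden tea box, about 1 kg: 150 deep, 160 wide, 85 high, open on top under its lid. Origin on the counter, under the middle of its front face; x points from the front to the back (hinge) side, y left, z up
- lid (a joint): opening angle of the tea box lid in rad: 0 = shut and lying flat on the box, growing as its front edge rises, at most 1.4. The hinge is stiff: the lid stays where it is left; about 1 to 4 N on its upper face closes it
- lid_hinge (a point): middle of the lid's hinge line, on the box's rear top edge: 150 behind the box's origin in x, 85 above the counter. Axes as the box's; the hinge line runs along y
- lid_edge (a point): middle of the lid's front free edge, on its upper face. The lid is a flat lighter wooden plate with a thin brass panel, 154 from hinge to edge, 164 wide, 9 thick, no knob; shut, its upper face is 94 above the counter. Moves with the lid; its x axis points from the edge to the hinge, z out of the upper face
- mug: loose blue ceramic mug, 80 across, 90 high, upright just before the tea box. Origin under its centre
- jar: loose glass jar with a black cap, 72 across, 100 high, upright on the chest's top, its nearest side at least 75 behind the chest's front. Origin under its centre
- tin: loose tin with a red label, 66 across, 90 high, upright on the chest's top, its nearest side at least 75 behind the chest's front. Origin under its centre
Things that resemble listed ones, but are neither listed nor needed, are in the scene too. Leave any yellow look-alike of the jar alone.

How it is judged:
At the end, for the whole second after the job is handed in: both drawers within 6 mm of fully shut, the lid within 0.05 rad of shut, and the tea box, mug, jar and tin upright (within 0.1 rad) and within 30 mm of where they started (value of joint each of drawer_left, drawer_right below 0.006 m and value of joint lid below 0.05 rad and distance of each of tea_box, mug, jar, tin from where it was at the start of the episode below 0.03 m and angle between each of tea_box, mug, jar, tin's own z axis and vertical below 0.1 rad); the robot touches nothing.
It fails at once if the tea box was lifted (height (world z) of tea_box above 0.012 m).
It fails at once if the mug, jar or tin was lifted (height (world z) of mug above 0.015 m or height (world z) of any of jar, tin above 0.115 m).
It fails at once if the tea box was shoved, or the mug, jar or tin was moved by more than 30 mm or knocked over (distance of any of tea_box, mug, jar, tin from where it was at the start of the episode above 0.03 m or angle between any of tea_box, mug, jar, tin's own z axis and vertical above 0.4 rad).
It also fails if it takes over 72 s, if anything falls off the work surface, if the arm or the gripper's body presses on something with over 40 N, if the wrist force passes 120 N, or if a joint passes its speed limit or range.

## Working session

There is one attempt and no reset: what is moved stays moved. The work goes in short steps, Python scripts to look and compute and a tool call to move; the robot and the scene stay as the last step left them, time stands still between calls to the robot, and variables do not carry over. Pictures are saved under pics/ and viewed, at most 10 in all, crops included, and the job is handed in when it is done.

Besides the shell and the picture viewer there is one more tool, called after ">>>" as name(argument=value, ...), one argument or row to a line, values as JSON. carry_out: Moves the arm, as the interface text tells. Its arguments: {"type":"object","properties":{"targets":{"type":"array"},"force":{"type":"number"}},"required":["targets"]}

```bash
mkdir -p pics
python3 - <<'E'
from station import bot, imaging
import cv2
o=bot.get_obs();print(o['t'],o['eef_pos'],o['tool_rot'],o['q'])
for n in('scene','side'):
    cv2.imwrite(f'pics/{n}0.png',cv2.resize(imaging.read_camera(n)[:,:,::-1],(800,600),interpolation=cv2.INTER_CUBIC))
    c=imaging.calibration(n);print(n,c)
E
```

```text
0.0 [ 0.18103265 -0.64963224  0.2303274 ] [-9.10492877e-04  9.90776296e-01  1.35504480e-01 -1.96809495e-04] [ 1.19088752  0.47777903  0.02234935  1.55648143 -0.01149962  1.10932356
 -0.08307636]
scene {'fx': 478.92533942259024, 'fy': 478.92533942259024, 'cx': 277.07820767658194, 'cy': 206.73943432041983, 'k1': -0.08903563230351783, 'extrinsics': array([[-0.75042309,  0.66083516,  0.01273063,  0.38386536],
       [-0.5472476 , -0.63200739,  0.54871371,  0.31068677],
       [ 0.37065516,  0.40480063,  0.83591339, -1.29779274],
       [ 0.        ,  0.        ,  0.        ,  1.        ]])}
side {'fx': 469.8654327469885, 'fy': 469.8654327469885, 'cx': 274.3142073780546, 'cy': 209.7760707575439, 'k1': -0.1140758680785313, 'extrinsics': array([[ 0.97359271, -0.22827939, -0.00240115, -0.53151591],
       [ 0.16287878,  0.6872179 ,  0.70795625, -0.19071324],
       [-0.1599617 , -0.68965214,  0.7062522 , -0.90332071],
       [ 0.        ,  0.        ,  0.        ,  1.        ]])}
```

View pics/scene0.png

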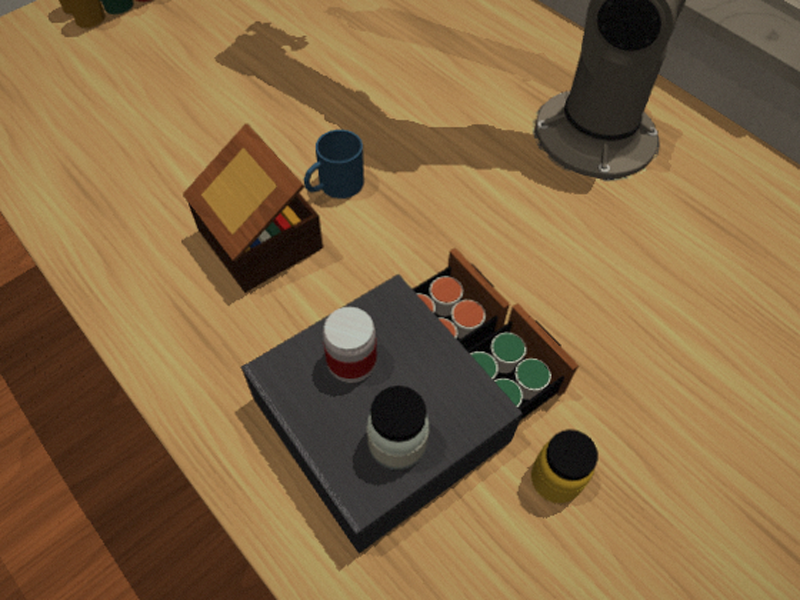

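View pics/side0.png

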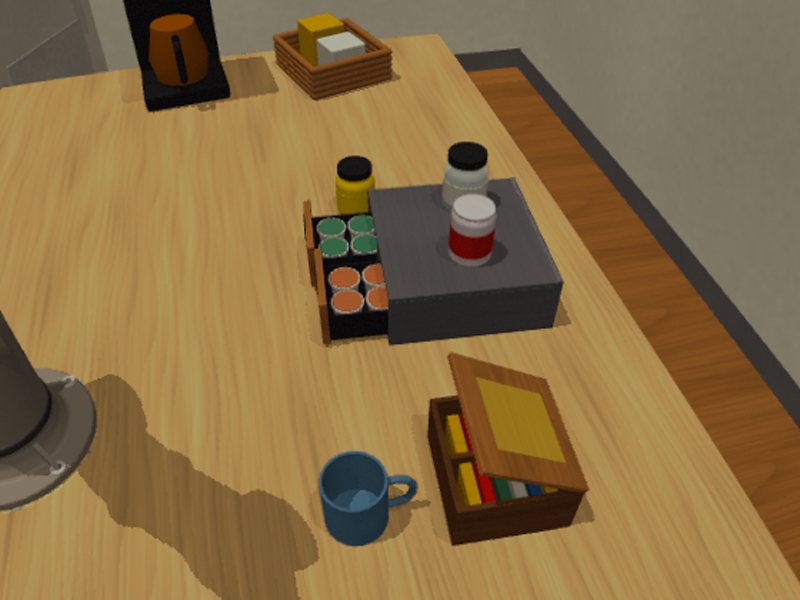

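The scene view shows the chest (front corners 401,277 / 520,415), with both drawers open towards the robot. The tea box has its lid half open (free edge 247,127–302,184; hinge 185,192–237,255), and the mug is just in front of it at 340,165. The white jar with a black cap (398,425) and the red-label tin (350,345) stand on the chest. The yellow jar (565,465) is the look-alike and stays untouched.

```bash
cat > fit.py <<'E'
import numpy as np
from station import imaging
from scipy.optimize import least_squares
C={n:imaging.calibration(n) for n in('scene','side')}
def proj(c,p):
    p=np.atleast_2d(p);q=p@c['extrinsics'][:3,:3].T+c['extrinsics'][:3,3]
    s=np.c_[q[:,0]/-q[:,2],q[:,1]/q[:,2]];s=s*(1+c['k1']*(s**2).sum(1))[:,None]
    return s*[c['fx'],c['fy']]+[c['cx'],c['cy']]
def W(x,y,a,l):
    l=np.array(l);return np.c_[x+l[:,0]*np.cos(a)-l[:,1]*np.sin(a),y+l[:,0]*np.sin(a)+l[:,1]*np.cos(a),l[:,2]]
def fit(model,obs,x0):   # obs: list (cam, key, u800, v800)
    def r(p):
        m=model(p);return np.array([proj(C[n],m[k])[0]-np.array([u,v])*.7 for n,k,u,v in obs]).ravel()
    s=least_squares(r,x0,loss='soft_l1',f_scale=2);return s.x,r(s.x).reshape(-1,2)
E
cat > a.py <<'E'
from fit import *
def chest(p):
    x,y,a,l,r=p
    L=dict(FR=(0,-.135,.1),FL=(0,.135,.1),BL=(.26,.135,.1),BR=(.26,-.135,.1),
      lL=(-.012-l,.127,.094),lR=(-.012-l,.002,.094),rL=(-.012-r,-.002,.094),rR=(-.012-r,-.127,.094),rRb=(-.012-r,-.127,.008))
    return dict(zip(L,W(x,y,a,list(L.values()))))
o=[('scene','FR',401,277),('scene','FL',520,415),('scene','BR',245,370),('side','FL',370,192),('side','FR',390,292),('side','BR',560,283),('side','BL',515,180),
('scene','lL',577,370),('scene','lR',516,306),('scene','rL',508,306),('scene','rR',454,250),('side','lL',306,202),('side','rR',321,310),('side','rL',316,250),('side','rRb',325,341)]
s,r=fit(chest,o,[.6,0,0,.08,.08]);print('chest',s.round(4));print(np.abs(r).max(1).round(1))
def box(p):
    x,y,a,t=p;c,q=np.cos(t),np.sin(t)
    def lid(d,y,h): return (.15-d*c+h*q*-0+h*q, y, .085+d*q+h*c)
    L=dict(eL=lid(.154,.082,.009),eR=lid(.154,-.082,.009),hL=lid(0,.082,.009),hR=lid(0,-.082,.009),fLt=(0,.08,.085),fRb=(0,-.08,0),bLb=(.15,.08,0),fLb=(0,.08,0))
    return dict(zip(L,W(x,y,a,list(L.values()))))
o=[('side','eL',449,354),('side','hL',545,380),('side','hR',585,490),('side','eR',477,475),('side','fLt',430,402),('side','fRb',453,545),
('scene','eR',247,127),('scene','eL',302,184),('scene','hR',185,192),('scene','hL',237,255),('scene','fLt',319,210),('scene','bLb',251,288),('scene','fLb',322,243)]
s,r=fit(box,o,[.6,-.35,0,.6]);print('box',s.round(4));print(np.abs(r).max(1).round(1));m=box(s);print({k:v.round(3) for k,v in m.items()})
cyl=lambda p:dict(c=np.array([p[0],p[1],p[2]]))
for n,a,b,z in(('mugtop',(340,150),(355,474),.09),('yellowtop',(571,453),(354,168),.09),('tintop',(350,326),(474,208),.19),('jartop',(398,412),(468,155),.2)):
    s,r=fit(cyl,[('scene','c',*a),('side','c',*b)],[.6,-.2,z]);print(n,s.round(3),np.abs(r).max().round(1))
s,r=fit(cyl,[('side','c',413,486),('scene','c',309,181)],[.6,-.2,.05]);print('handle',s.round(3),np.abs(r).max())
E
python3 a.py
```

```text
chest [ 0.5659  0.1849 -0.0973  0.0946  0.0844]
[2.2 1.5 3.7 3.8 3.  2.5 3.3 0.6 0.5 0.6 0.6 3.3 5.7 3.1 0.5]
box [ 0.5557 -0.2068 -0.071   0.5061]
[2.8 0.9 2.2 1.5 2.4 2.4 4.3 1.5 2.  2.8 1.5 3.9 1.5]
{'eL': array([ 0.581, -0.126,  0.168]), 'eR': array([ 0.57 , -0.29 ,  0.168]), 'hL': array([ 0.716, -0.136,  0.093]), 'hR': array([ 0.704, -0.3  ,  0.093]), 'fLt': array([ 0.561, -0.127,  0.085]), 'fRb': array([ 0.55 , -0.287,  0.   ]), 'bLb': array([ 0.711, -0.138,  0.   ]), 'fLb': array([ 0.561, -0.127,  0.   ])}
mugtop [ 0.453 -0.211  0.086] 0.2
yellowtop [0.567 0.394 0.092] 0.5
tintop [0.692 0.114 0.186] 1.1
jartop [0.724 0.24  0.192] 0.7
handle [ 0.519 -0.221  0.048] 1.4774359950092446
```

>>> carry_out(
  targets=[
    [0,0,0,7,-1],
    [0,0,0,7,-1],
    [0,0,0,7,-1],
    [2.5,-3.2,0,0,-1],
    [2.5,-3.2,0,0,-1],
    [2.5,-3.2,0,0,-1],
    [2.5,-3.2,0,0,-1],
    [2.5,-3.2,0,0,-1],
    [2.5,-3.2,0,0,-1],
    [2.5,-3.2,0,0,-1],
    [2.5,-3.2,0,0,-1],
    [2.5,-3.2,0,0,-1],
  ],
)

```text
t: 1.3
eef_pos: [0.4332, -0.3833, 0.2311]
tool_rot: [-0.0, 0.999, -0.047, -0.0]
contact_force: [-0.2, -0.2, -0.5]
gripper_width: 0.0
grasp_force: 0.0
```

```bash
cat > d.py <<'E'
import sys,numpy as np
from station import bot
from scipy.spatial.transform import Rotation as R
o=bot.get_obs();r=R.from_quat(o['tool_rot'],scalar_first=True)
X=r.as_matrix()[:,0];print('t',o['t'],'p',o['eef_pos'].round(4),'yawx',np.degrees(np.arctan2(X[1],X[0])).round(2),'F',o['contact_force'].round(1),'w',o['gripper_width'])
if len(sys.argv)>1: print('delta cm',(100*r.inv().apply(np.array(list(map(float,sys.argv[1:])))-o['eef_pos'])).round(2))
E
python3 d.py .605 -.21 .23
```

```text
t 1.3 p [ 0.4332 -0.3833  0.2311] yawx -5.43 F [-0.2 -0.2 -0.5] w 0.0002478922264115088
delta cm [ 15.47 -18.88   0.1 ]
```

>>> carry_out(
  targets=[
    [3.1,-3.7,0,0,-1],
    [3.1,-3.7,0,0,-1],
    [3.1,-3.7,0,0,-1],
    [3.1,-3.7,0,0,-1],
    [2.9,-3.7,0,0,-1],
    [0,0,2,0,-1],
    [0,0,2,0,-1],
    [0,0,1,0,-1],
    [0,0,0,0,-1],
  ],
)

```text
t: 2.2
eef_pos: [0.6009, -0.2151, 0.1794]
tool_rot: [-0.0, 0.999, -0.048, -0.002]
contact_force: [0.4, -0.7, -0.2]
gripper_width: 0.002
grasp_force: 0.0
```

```bash
python3 d.py .605 -.21 .097
python3 - <<'E'
from station import imaging;import cv2
im=imaging.read_camera('side')[:,:,::-1][190:420,180:480]
cv2.imwrite('pics/s1.png',cv2.resize(im,(780,598),interpolation=cv2.INTER_CUBIC))
E
```

```text
t 2.2 p [ 0.6009 -0.2151  0.1794] yawx -5.45 F [ 0.4 -0.7 -0.2] w 0.0018160813991462694
delta cm [ 0.39 -0.54  8.24]
```

View pics/s1.png

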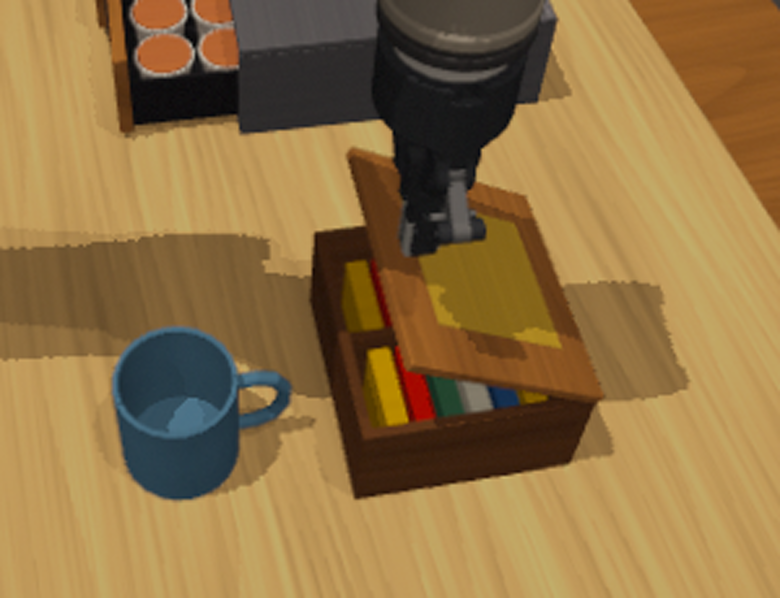

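The fingertips (crop 440,245) hang just above the lid, near its free edge (350,150–405,365). I'll shift slightly towards the hinge and press down slowly.

>>> carry_out(
  targets=[
    [0.6,0,0,0,-1],
    [0,0,1,0,-1],
    [0,0,1,0,-1],
    [0,0,0.6,0,-1],
    [0,0,0.6,0,-1],
    [0,0,0.6,0,-1],
    [0,0,0.6,0,-1],
    [0,0,0.6,0,-1],
    [0,0,0.6,0,-1],
    [0,0,0.6,0,-1],
    [0,0,0.6,0,-1],
    [0,0,0.6,0,-1],
  ],
)

```text
t: 3.45
eef_pos: [0.6081, -0.2157, 0.1067]
tool_rot: [0.0, 0.999, -0.047, -0.0]
contact_force: [-0.4, 0.5, 2.3]
gripper_width: 0.002
grasp_force: 0.7
```

>>> carry_out(
  targets=[
    [0,0,0.3,0,-1],
    [0,0,0.3,0,-1],
    [0,0,0.3,0,-1],
    [0,0,0.3,0,-1],
    [0,0,0,0,-1],
  ],
)

```text
t: 3.95
eef_pos: [0.6082, -0.2156, 0.0949]
tool_rot: [-0.0, 0.999, -0.047, -0.0]
contact_force: [0.0, 0.5, 0.7]
gripper_width: -0.0
grasp_force: 0.0
```

>>> carry_out(
  targets=[
    [0,0,0.1,0,-1],
    [0,0,0.1,0,-1],
    [0,0,0.1,0,-1],
    [0,0,0,0,-1],
  ],
)

```text
t: 4.35
eef_pos: [0.6085, -0.2157, 0.094]
tool_rot: [0.0, 0.999, -0.047, 0.0]
contact_force: [-5.3, 1.3, 12.2]
gripper_width: -0.004
grasp_force: 6.1
```

>>> carry_out(
  targets=[
    [0,0,-2,0,-1],
    [0,0,-4,0,-1],
    [0,0,-4,0,-1],
    [-2.4,-3.6,0,0,-1],
    [-2.4,-3.6,0,0,-1],
    [-2.4,-3.6,0,0,-1],
    [-2.4,-3.6,0,0,-1],
    [-2.4,-3.6,0,0,-1],
    [-2.4,-3.6,0,0,-1],
    [-2.4,-3.6,0,0,-1],
    [-2.4,-3.6,0,0,-1],
    [0,0,0,0,-1],
  ],
)

```text
t: 5.55
eef_pos: [0.4419, 0.0945, 0.1927]
tool_rot: [-0.001, 0.999, -0.043, -0.0]
contact_force: [0.7, -0.2, 0.1]
gripper_width: 0.004
grasp_force: 0.0
```

```bash
python3 d.py .422 .134 .055
```

```text
t 5.55 p [0.4419 0.0945 0.1927] yawx -4.93 F [ 0.7 -0.2  0.1] w 0.004248677135674768
delta cm [-2.32 -3.75 13.77]
```

>>> carry_out(
  targets=[
    [-1.2,-1.9,0,0,-1],
    [-1.2,-1.9,0,0,-1],
    [0,0,0,0.6,-1],
    [0,0,3,0,-1],
    [0,0,3,0,-1],
    [0,0,1,0,-1],
    [0,0,0,0,-1],
  ],
)

```text
t: 6.25
eef_pos: [0.4235, 0.1283, 0.1213]
tool_rot: [0.001, 0.999, -0.053, -0.001]
contact_force: [0.1, 0.4, -0.3]
gripper_width: -0.005
grasp_force: 0.0
```

```bash
python3 d.py .422 .134 .055
python3 - <<'E'
from station import imaging;import cv2
im=imaging.read_camera('side')[:,:,::-1][80:310,130:430]
cv2.imwrite('pics/s2.png',cv2.resize(im,(780,598),interpolation=cv2.INTER_CUBIC))
E
```

```text
t 6.25 p [0.4235 0.1283 0.1213] yawx -6.07 F [ 0.1  0.4 -0.3] w -0.00544323208471178
delta cm [-0.19 -0.56  6.63]
```

View pics/s2.png

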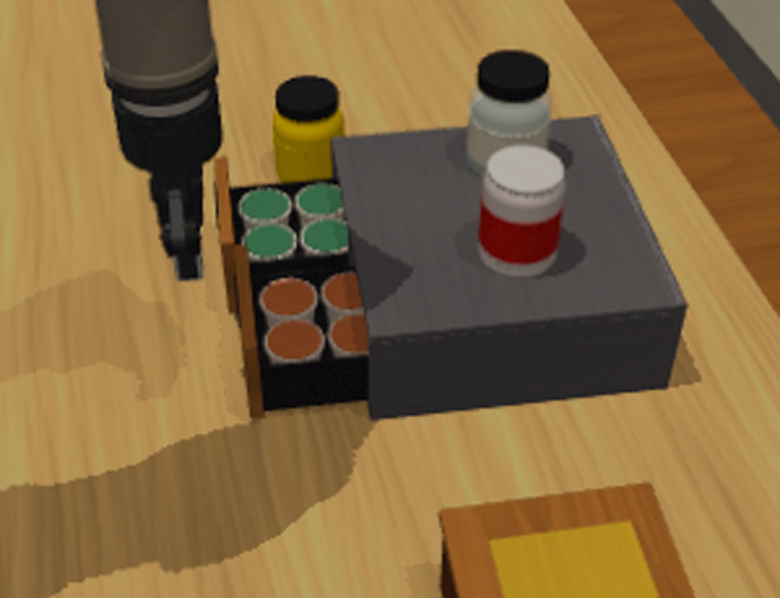

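The lid lies flat (crop 550,500). The fingertips (190,275) are in front of the right drawer's front with a clear gap, so I'll descend and push.

>>> carry_out(
  targets=[
    [0,-0.3,2.5,0,-1],
    [0,0,2.5,0,-1],
    [0,0,1.5,0,-1],
    [0,0,0,0,-1],
    [1,0,0,0,-1],
    [1,0,0,0,-1],
    [1,0,0,0,-1],
    [1,0,0,0,-1],
    [1.5,0,0,0,-1],
    [1.5,0,0,0,-1],
    [1.5,0,0,0,-1],
    [0,0,0,0,-1],
  ],
)

```text
t: 7.5
eef_pos: [0.5118, 0.1231, 0.0578]
tool_rot: [-0.0, 0.999, -0.053, 0.001]
contact_force: [1.0, -0.2, -0.1]
gripper_width: 0.0
grasp_force: 0.0
```

```bash
python3 d.py .537 .122 .055
```

```text
t 7.5 p [0.5118 0.1231 0.0578] yawx -6.12 F [ 1.  -0.2 -0.1] w 0.000496752365231403
delta cm [ 2.52 -0.16  0.28]
```

>>> carry_out(
  targets=[
    [0.7,0,0,0,-1],
    [0.6,0,0,0,-1],
    [0.4,0,0,0,-1],
    [0.3,0,0,0,-1],
    [0.2,0,0,0,-1],
    [0,0,0,0,-1],
  ],
)

```text
t: 8.1
eef_pos: [0.531, 0.1209, 0.0573]
tool_rot: [0.0, 0.999, -0.053, 0.0]
contact_force: [0.0, -0.4, -0.2]
gripper_width: 0.001
grasp_force: 0.3
```

>>> carry_out(
  targets=[
    [0.3,0,0,0,-1],
    [0.3,0,0,0,-1],
    [0.2,0,0,0,-1],
    [0,0,0,0,-1],
  ],
)

```text
t: 8.5
eef_pos: [0.5355, 0.1206, 0.0568]
tool_rot: [0.001, 0.999, -0.052, -0.003]
contact_force: [-11.0, 1.4, 7.7]
gripper_width: 0.003
grasp_force: 5.8
```

The right drawer stopped hard, at the expected x of 0.536. I'll back off and move across to the left drawer.

>>> carry_out(
  targets=[
    [-2,0,0,0,-1],
    [-3.5,0,0,0,-1],
    [-3.5,0,0,0,-1],
    [-2.7,0,0,0,-1],
    [0,0,0,0,-1],
    [0,-2.6,0,0,-1],
    [0,-2.6,0,0,-1],
    [0,-2.6,0,0,-1],
    [0,-2.6,0,0,-1],
    [0,-2.6,0,0,-1],
    [0,0,0,0,-1],
  ],
)

```text
t: 9.6
eef_pos: [0.4379, 0.2669, 0.0581]
tool_rot: [-0.002, 0.999, -0.051, 0.002]
contact_force: [0.3, 0.1, 0.0]
gripper_width: -0.0
grasp_force: 0.0
```

```bash
python3 d.py .549 .250 .055
python3 - <<'E'
from station import imaging;import cv2
im=imaging.read_camera('side')[:,:,::-1][80:310,130:430]
cv2.imwrite('pics/s3.png',cv2.resize(im,(780,598),interpolation=cv2.INTER_CUBIC))
E
```

```text
t 9.6 p [0.4379 0.2669 0.0581] yawx -5.8 F [0.3 0.1 0. ] w -0.0002949939028625199
delta cm [11.22  0.56  0.34]
```

View pics/s3.png

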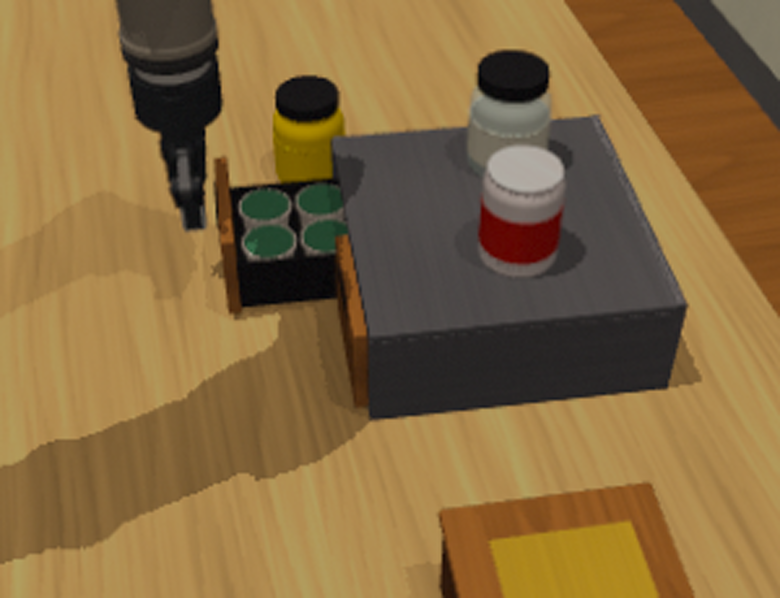

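The right drawer front (crop 355,320) sits flush against the chest. The fingertips (195,225) are in front of the left drawer's front (228,240).

>>> carry_out(
  targets=[
    [0.6,0.4,0,0,-1],
    [1,0,0,0,-1],
    [1,0,0,0,-1],
    [1,0,0,0,-1],
    [1.3,0,0,0,-1],
    [1.5,0,0,0,-1],
    [1.5,0,0,0,-1],
    [1.2,0,0,0,-1],
    [0.6,0,0,0,-1],
    [0.5,0,0,0,-1],
    [0,0,0,0,-1],
  ],
)

```text
t: 10.75
eef_pos: [0.5382, 0.2473, 0.0575]
tool_rot: [-0.0, 0.999, -0.053, 0.001]
contact_force: [-0.6, -0.4, -0.6]
gripper_width: -0.002
grasp_force: 0.0
```

>>> carry_out(
  targets=[
    [0.3,0,0,0,-1],
    [0.3,0,0,0,-1],
    [0.3,0,0,0,-1],
    [0.3,0,0,0,-1],
    [0.2,0,0,0,-1],
    [0,0,0,0,-1],
  ],
)

```text
t: 11.35
eef_pos: [0.5469, 0.2468, 0.057]
tool_rot: [0.001, 0.999, -0.051, -0.003]
contact_force: [-12.8, 0.1, 9.0]
gripper_width: 0.005
grasp_force: 6.7
```

>>> carry_out(
  targets=[
    [-2,0,0,0,-1],
    [-3.5,0,0,0,-1],
    [-3.5,0,0,0,-1],
    [0,0,-4,0,-1],
    [0,0,-4,0,-1],
    [0,0,-4,0,-1],
    [0,0,0,0,-1],
    [0,0,0,0,-1],
  ],
)

```text
t: 12.15
eef_pos: [0.4626, 0.2553, 0.1785]
tool_rot: [-0.001, 0.999, -0.053, 0.002]
contact_force: [0.3, -0.1, -0.6]
gripper_width: 0.0
grasp_force: 0.0
```

```bash
python3 d.py
python3 - <<'E'
from station import imaging;import cv2
for n in('side','scene'):
    cv2.imwrite(f'pics/{n}9.png',cv2.resize(imaging.read_camera(n)[:,:,::-1],(800,600),interpolation=cv2.INTER_CUBIC))
E
```

```text
t 12.15 p [0.4626 0.2553 0.1785] yawx -6.05 F [ 0.3 -0.1 -0.6] w 9.805184325132567e-05
```

View pics/side9.png

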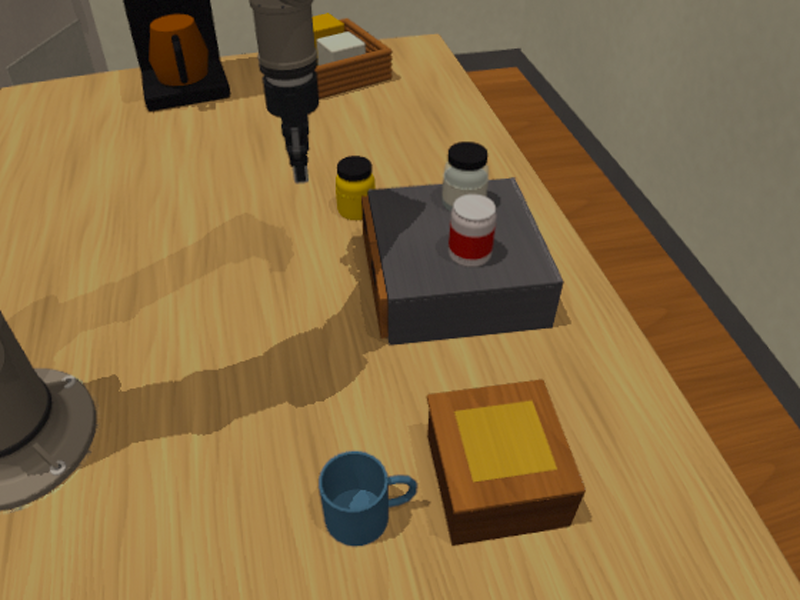

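View pics/scene9.png

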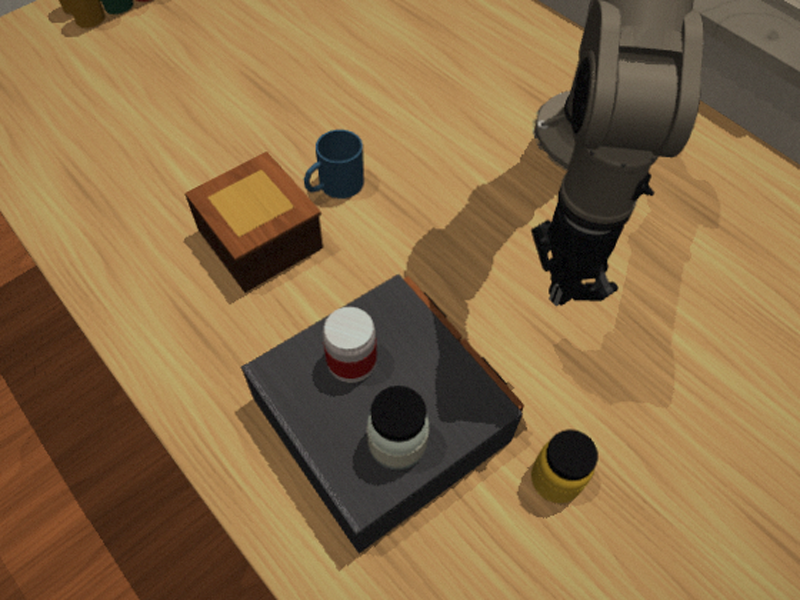

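Both drawer fronts are flush with the chest (side view 375,265) and the lid lies flat (505,440). The tea box, mug, jar and tin are at the same pixels as before, and the arm is clear.

```bash
python3 -c "
from station import bot
print(bot.hand_in())"
```

```text
the job is handed in; nothing more can be done
None
```

Both drawers and the tea box lid are shut, the tea box, mug, jar and tin look unmoved in the final pictures, and the job was handed in at about 12 s; the hand-in returned no verdict.

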